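# Jack up the front of the rolling mill and hold it

## Robot

A 7-joint arm with a two-finger parallel gripper is mounted at the origin on a cart in front of the work surface, level with it; the furniture and walls round the work are solid. World frame = base frame: x ahead of the robot, y to its left, z up, the work surface at z = 0. Lengths are in m, angles in rad, forces in N, time in s.
With the tool pointing down it reaches from about 0.35 to 0.9 m from the base axis. Payload 8.1 kg.
Tool frame: the origin (TCP) lies at the very end of the fingers, on their centre line; the grasp point (between the pads) lies 19 mm behind it (arm.tcp_to_grasp is the z of the grasp point in the tool frame, in m); z points along the fingers, y is the line along which they close (so a half turn about z gives the same grasp; the last joint's range is limited). The gripper opens to 92 mm and grips with 3 to 60 N. Pads are 19 mm wide; open, the fingers measure 130 mm over their backs; the gripper's body (75 mm by 190 mm) begins 47 mm behind the grasp point.
Start: joints at [1.188, 0.434, 0.025, 1.573, -0.012, 1.134, -0.075], TCP at [0.173, -0.601, 0.227] pointing down, gripper open.
Joint ranges: [-2.62, 2.62], [-0.44, 2.09], [-1.27, 1.32], [0.08, 2.57], [-1.32, 4.46], [0.12, 2], [-2.74, 2.74]. Speed limits (rad/s): [2.22, 2.22, 3.01, 3.01, 3.14, 3.14, 3.14].

## Interface

Orientations are given as a rotation vector (axis times angle).
In Python, from cell import readout, vision, sign_off, arm gives the robot as it stands. The module is installed in compiled form; this text tells all that it offers.
- The arm moves only by the shell command python3 -m creep 'ROWS' [FORCE]. ROWS is JSON, a list of rows, each a list of 5 numbers: the shift along the tool's x, y, z in units of 4 cm (1.0 is 4 cm), then the turn about the tool's z in units of 4 degrees (1.0 is 4 degrees), then the opening, from 0 (shut) to 1 (fully open). A call has 1 to 12 rows; each row shifts and turns the commanded pose from where the row before left it, along the tool's axes as they then stand; what a row does not reach is not made up. A row lasts 1/8 s, in which the tool goes at most 62.5 mm and 10.7 degrees, less where a joint would pass 70% of its speed; a pose out of reach is approached as far as the arm can. A call with a number of a shift or a turn outside -1 to 1 is refused whole. A call with a gripper value outside its range is refused whole. The fingers move at their own pace and stop on an object; FORCE is the grip in N (left out, the last holds). Time passes only in rows, so rows that do not move let the fingers close. It gives the time, the measured TCP pose, the force, the opening and the grip force at its end, in the units of the state.
- readout.observe(): the state, without advancing time (a new reading comes with each control period).
- vision.get_image(name): name is "side" or "top"; returns a dict with "pixels" (400x640x3 uint8, blue, green, red), "z_map" (400x640 float32, m along the optical axis (not along the pixel's ray), 0 where there is no reading), "camera_matrix" (3x3 intrinsics, pixels), "k1" (the pictures are not rectified: a ray, as slopes to the right and down, at radius r is drawn at 1 + k1 r^2 times it, then the intrinsics apply), "position" and "rotation" of the camera in the world. Camera axes: x right, y up, looking along -z (the intrinsics and any distortion apply to the point x, -y, -z); pixel columns grow to the right and rows downward; lengths in m; the calibration is good to about 2 mm. A picture is of the moment at which its call begins.
- sign_off(): hands the job in; it is judged then, once.
The state is a dict: "clock": time; "joints": joint angles; "dq": joint speeds; "joint_efforts": joint torques, N m; "position": TCP position; "ee_rot": TCP orientation; "force": force on the tool from outside, world axes, zero at the start; "ft_torque": the same for the moment, N m; "width": opening from 0.0 (shut) to 1.0 (fully open); "gripper_force": force on a finger pad.
Only numpy, scipy, OpenCV 4.12 (cv2) and the standard library are available. Lean on these libraries where they do the work, as an engineer would, in place of code of your own. Each camera call takes 0.05 s, during which the arm holds its last target. There are 200 camera calls.

## Task

Swing the bench lamp away to the left so that its head no longer hangs in front of the green rolling mill. Then stand the red lever jack on the worktop with its saddle squarely under the marked middle of the mill's yellow lift lug, pump its handle down in one full stroke so that the mill's front feet come off the worktop, and finish while still holding the handle fully down: the jack has no catch, and I want to change the front rubber feet. Do not shove the mill along or disturb the other things on the worktop.

Things in the scene. Friction and masses are not known exactly. Their poses are not given: they have to be found in the camera images.
- bench_lamp_swivel (a joint): Swivel of the black bench lamp about the vertical axis of its foot at the back left (rad, range -1.22 to 1.31). It starts at 0.5 to 0.75, the head hanging in front of the mill, over where the jack must stand; at 0 the head points from the foot straight toward the robot's side of the bench; smaller values turn it further left. It is swung clear at 0.15 or less. Stiff: it stays where it is left and takes about 10 N at the head to push round.
- lamp_swivel_axis (a point): Point on the vertical axis about which the whole lamp arm turns, just above its round foot at the back left.
- lamp_head (a point): Middle of the lamp's black shade, 0.4 m from the swivel axis, 0.22 m up. Its x axis points level toward the swivel axis, its y axis to the side it must be pushed to (left). The shade fills 0.07 m either way along x, 0.10 m to +y, 0.08 m to -y; heights 0.13 to 0.31 m. The lower arm rises from its top, at +y, to an elbow 0.66 m up. Push on its -y side with closed fingers.
- mill: Green bench rolling mill, 3.6 to 5.6 kg, loose on rubber feet; origin on the worktop under the centre of its base plate, x away from its front. Plate 130 (x) by 180 mm, 42 to 58 mm up; frames and rolls from 45 mm behind its front edge, 190 mm high; crank at -y. A yellow lug, 40 mm wide, round-ended, projects 40 mm from the middle of the front edge.
- mill_lift (a point): Lift point: centre of the underside of the yellow lug, 46 mm above the worktop, straight under the black spot on the lug's top (59 mm up) and 20 mm in front of the base plate's front edge; axes as the mill's.
- mill_rear (a point): Point on the worktop midway between the mill's two rear feet, on which it tips as the front is raised.
- jack: Red lever jack, 0.55 kg, loose; origin on the worktop under the middle of its base, x toward its saddle, handle toward -x. Base x -61 to 61 mm, 34 mm wide, 7 mm high, with an 80 mm wide cross foot at x -48 and a 46 mm wide front foot at x 43; the round ram housing is 27 mm high.
- jack_grip (a point): Where to take the jack from above: 25 mm up, at x 4 of the jack, middle of its two upright cheeks, together 34 mm wide (across y), 44 mm long (x), 44 mm high; nothing stands beside them. The handle leaves from between the cheeks and rises backward at 30 degrees.
- jack_saddle (a point): Centre of the top of the jack's round saddle, 26 mm in diameter, at x 44 of the jack; 38 mm above the worktop with the handle up, rising straight up to 60 mm with the handle down. It must slide in under the lug from the front, with the handle up (8 mm spare).
- jack_pad (a point): Middle of the upper face of the flat black grip (58 by 26 mm, 15 mm thick; it runs 23 mm further out and 35 mm inward): the place to press. 105 mm from the handle's pivot, which is 32 mm up at x 4 of the jack; about 91 mm up with the handle up, 36 mm with it down, when it is some 10 mm further from the saddle.
- jack_handle (a joint): Jack handle, rad: 0 up (sprung), 0.55 fully down at its stop. The saddle rises 40 mm per rad and meets the lug at about 0.2. Pressing at the grip takes about 1.3 N unloaded and 5 to 8 N under the mill; let go, it comes up again and the mill sinks.
- jack_ram: The jack's steel ram with the saddle on top; origin at the centre of the saddle's upper face.
- loupe: Small folding loupe, 26 x 32 x 14 mm, a bystander; origin under its centre.
- bur_block: Red block of burs, 34 x 70 x 58 mm, a bystander; origin under its centre.
- ring_mandrel: Ring mandrel, a tapered steel rod with a wooden handle, 24 x 276 x 24 mm, lying at the right, a bystander; origin under its centre.
- new_foot_1: New black rubber foot, 30 mm across, 9 mm high, lying left of the mill: leave it; origin under its centre.
- new_foot_2: Second new rubber foot, the same.

How it is judged:
By the outcome, as a careful person would: the job done as asked, in the order asked, and still so for the second after the job is handed in, while the arm keeps its last pose, push and grip.
It also fails if it takes over 72 s, if anything falls off the work surface, if the arm or the gripper's body presses on something with over 40 N, if the wrist force passes 120 N, or if a joint passes its speed limit or range.

## Working session

There is one attempt and no reset: what is moved stays moved. The work goes in short steps, Python scripts to look and compute and a shell command to move; the robot and the scene stay as the last step left them, time stands still between calls to the robot, and variables do not carry over. Pictures are saved under pics/ and viewed, at most 10 in all, crops included, and the job is handed in when it is done.

```bash
ls; mkdir -p pics
cat > h.py <<'E'
import numpy as np, cv2
from cell import readout, vision, sign_off, arm
def grab(n):
    return vision.get_image(n)
def ray(im,u,v):
    K=im["camera_matrix"]; d=np.array([(u-K[0,2])/K[0,0],(v-K[1,2])/K[1,1]])
    p=d.copy()
    for _ in range(20): p=d/(1+im["k1"]*(p@p))
    R=np.array(im["rotation"]); 
    if R.shape!=(3,3): R=cv2.Rodrigues(R)[0]
    return np.array(im["position"]),R@np.array([p[0],-p[1],-1.])
def plane(im,u,v,z):
    o,d=ray(im,u,v); return o+d*(z-o[2])/d[2]
def depth(im,u,v):
    o,d=ray(im,u,v); return o+d*im["z_map"][int(round(v)),int(round(u))]
E
python3 - <<'E'
from h import *
print(arm.tcp_to_grasp, readout.observe())
for n in("top","side"):
    im=grab(n); cv2.imwrite(f"pics/{n}0.png",im["pixels"]); print(n,im["position"],im["rotation"],im["camera_matrix"],im["k1"])
E
```

```text
pics
-0.0188 {'clock': 0.0, 'joints': array([ 1.18839691,  0.43522583,  0.02497823,  1.57409732, -0.01160332,
        1.13400019, -0.0750908 ]), 'dq': array([ 1.62362990e-04,  2.25223924e-04, -6.20196605e-04, -3.22185439e-05,
       -2.03084811e-03,  8.62201526e-04,  4.08148796e-05]), 'joint_efforts': array([-3.36388496e-05, -6.67857170e+01,  9.85292494e-01, -3.14460218e+01,
       -6.04825420e-02,  4.31203446e-02,  1.81557480e-04]), 'position': array([ 0.17240266, -0.6002169 ,  0.22594318]), 'ee_rot': array([-3.10938513e+00, -4.37756521e-01,  5.68133752e-04]), 'force': array([-0.80164767,  0.86332226,  0.21394982]), 'ft_torque': array([-0.03083647, -0.02973016, -0.02489669]), 'gripper_force': 0.0, 'width': 0.9978967991464328}
top [ 0.45792969 -0.07040982  1.62878368] [ 0.05284634 -0.04050568 -1.54400062] [[485.93677062   0.         317.8912551 ]
 [  0.         485.93677062 197.6262043 ]
 [  0.           0.           1.        ]] -0.07842741495825761
side [-0.42725359  0.27646278  1.18474974] [ 0.52696052 -0.74946499 -1.82875153] [[387.96303542   0.         320.29698345]
 [  0.         387.96303542 206.82015296]
 [  0.           0.           1.        ]] -0.05901615697255353
```

View pics/top0.png

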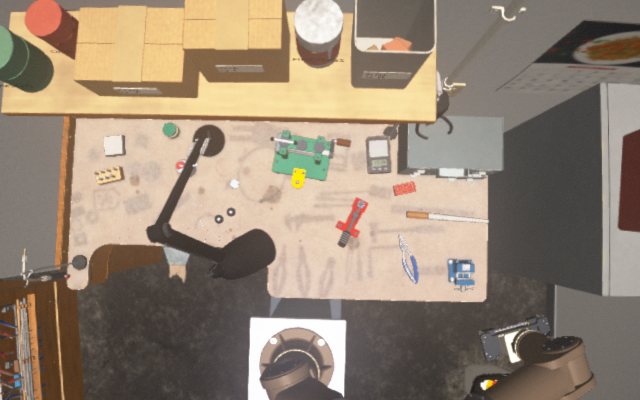

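View pics/side0.png

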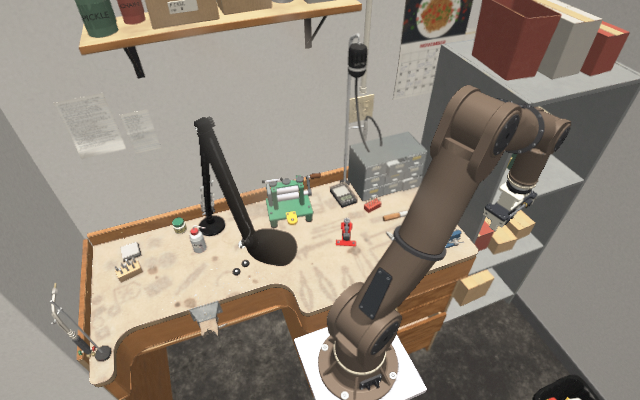

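The top view shows the lamp foot at (208,138) and the shade at (245,255). The mill is at (302,157) with its lug at (298,178), and the jack has its saddle at about (362,203) and pad at (345,240). The side view shows the lamp shade at (270,247), the lug at (291,218) and the jack at (346,232).

```bash
cat >> h.py <<'E'
def mask(im,lo,hi,box):
    hsv=cv2.cvtColor(im["pixels"],cv2.COLOR_BGR2HSV); m=cv2.inRange(hsv,lo,hi)
    k=np.zeros_like(m); u0,v0,u1,v1=box; k[v0:v1,u0:u1]=m[v0:v1,u0:u1]; return k
def pts(im,m):
    v,u=np.nonzero(m); return np.array([depth(im,a,b) for a,b in zip(u,v)]),u,v
E
python3 - <<'E'
from h import *
t=grab("top"); s=grab("side"); np.set_printoptions(precision=4,suppress=True)
m=mask(t,(20,150,100),(35,255,255),(280,165,315,195)); P,u,v=pts(t,m)
print("yellow n",len(P),u.min(),u.max(),v.min(),v.max(),P.mean(0),np.percentile(P,[0,50,100],axis=0), plane(t,u.mean(),v.mean(),.059))
m=mask(t,(35,60,30),(90,255,255),(260,120,345,190)); P,u,v=pts(t,m)
q=(P[:,2]>.045)&(P[:,2]<.07); print("green plate",q.sum(),np.median(P[q],0)); 
r=cv2.minAreaRect(P[q][:,:2].astype(np.float32)); print(r, cv2.boxPoints(r))
m=mask(t,(0,150,60),(10,255,255),(325,190,380,250))|mask(t,(170,150,60),(180,255,255),(325,190,380,250)); P,u,v=pts(t,m)
print("red n",len(P),u.min(),u.max(),v.min(),v.max()); 
q=P[:,2]<.06;r=cv2.minAreaRect(P[q][:,:2].astype(np.float32));print(r,cv2.boxPoints(r),np.percentile(P[:,2],[0,10,50,90,100]))
m=mask(t,(0,0,0),(180,255,60),(325,225,365,255)); P,u,v=pts(t,m); q=P[:,2]>.04
print("pad",q.sum(),np.median(P[q],0),P[q].mean(0))
# lamp
for nm,uv in dict(foot=(208,138),head=(245,255)).items(): print(nm,depth(t,*uv))
box=(190,215,290,290); m=mask(t,(0,0,0),(180,255,70),box);P,u,v=pts(t,m);q=(P[:,2]>.12)&(P[:,2]<.33);print("head",q.sum(),P[q].mean(0),P[q].min(0),P[q].max(0))
m=mask(t,(0,0,0),(180,255,70),(185,115,235,165));P,u,v=pts(t,m);q=(P[:,2]<.05);print("foot",q.sum(),P[q].mean(0),P[q].min(0),P[q].max(0))
for n,im,b in(("t",t,(270,120,400,260)),("s",s,(250,170,390,260))):
    a=im["pixels"][b[1]:b[3],b[0]:b[2]]; f=4 if n=="t" else 5; cv2.imwrite(f"pics/c{n}.png",cv2.resize(a,None,fx=f,fy=f,interpolation=cv2.INTER_CUBIC))
E
```

```text
yellow n 198 292 304 168 187 [0.6144 0.0096 0.0667] [[ 0.4579 -0.0704  0.048 ]
 [ 0.6161  0.0097  0.0589]
 [ 0.6462  0.0288  1.6288]] [0.6151 0.01   0.059 ]
green plate 1040 [ 0.6598 -0.0081  0.0582]
((0.684557318687439, -0.0005914345383644104), (0.17505723237991333, 0.12552154064178467), 81.67044830322266) [[ 0.6098 -0.0781]
 [ 0.734  -0.0963]
 [ 0.7593  0.0769]
 [ 0.6351  0.0951]]
red n 251 336 367 198 236
((0.49669602513313293, -0.17673996090888977), (0.07458892464637756, 0.11877653747797012), 65.02882385253906) [[ 0.4271 -0.1855]
 [ 0.5348 -0.2356]
 [ 0.5663 -0.168 ]
 [ 0.4586 -0.1179]] [-0.0018  0.0038  0.0082  0.0436  1.6288]Traceback (most recent call last):
  File "<stdin>", line 11, in <module>
IndexError: too many indices for array: array is 1-dimensional, but 2 were indexed
```

Run:
```python
from h import *
t=grab("top"); s=grab("side"); np.set_printoptions(precision=4,suppress=True)
hsv=cv2.cvtColor(t["pixels"],cv2.COLOR_BGR2HSV)
print("V lug\n",hsv[166:190,290:307,2])
for nm,uv in dict(foot=(208,138),head=(245,255)).items(): print(nm,depth(t,*uv))
box=(190,215,290,290); m=mask(t,(0,0,0),(180,255,70),box);P,u,v=pts(t,m);q=(P[:,2]>.12)&(P[:,2]<.33);print("head",q.sum(),P[q].mean(0),P[q].min(0),P[q].max(0))
m=mask(t,(0,0,0),(180,255,70),(185,115,235,165));P,u,v=pts(t,m);q=(P[:,2]<.05);print("foot",q.sum(),P[q].mean(0),P[q].min(0),P[q].max(0))
a=t["pixels"][160:250,270:380]; b=s["pixels"][195:255,280:365]
A=cv2.resize(a,None,fx=5,fy=5,interpolation=cv2.INTER_NEAREST); cv2.imwrite("pics/ct.png",A)
```

```text
V lug
 [[188 186 187 185 187 183 182 183 187 186 185 183 184 184 184 183 183]
 [187 187 186 187 190 189 190 188 186 185 182 182 185 184 183 182 182]
 [187 186 185 193 238 250 245 232 206 191 181 182 192 190 184 184 181]
 [187 185 185 204 249 253 253 253 253 252 252 251 245 235 207 186 181]
 [187 186 191 210 236 233 249 254 254 254 254 254 253 253 251 223 188]
 [185 185 188 221 220 187 238 253 254 254 254 254 248 247 251 232 189]
 [186 183 185 239 240 226 249 254 254 254 254 251 224 193 233 208 186]
 [178 180 188 246 253 253 254 254 254 254 254 245 199 176 200 187 185]
 [155 162 192 249 254 254 254 254 254 254 254 253 247 248 242 200 188]
 [179 177 223 251 254 254 254 254 254 254 254 254 254 253 242 195 186]
 [207 219 248 254 254 254 254 254 254 254 254 254 254 254 237 179 172]
 [212 216 249 254 254 254 254 254 254 254 254 254 254 254 238 164 160]
 [220 225 251 254 254 254 254 254 254 254 254 254 254 254 240 214 220]
 [224 230 251 254 254 254 254 254 254 254 254 254 254 254 243 226 232]
 [227 236 252 254 254 253 247 230 239 252 254 254 254 252 243 232 234]
 [231 245 252 254 254 243 21
[... 201 characters left out ...]
4 254 253 252 251 252 253 254 254 252 240 232 233 233]
 [231 233 247 253 254 254 254 254 254 254 254 253 245 233 233 233 233]
 [230 231 228 243 252 253 254 254 254 254 253 246 232 231 232 231 234]
 [232 232 230 226 235 250 253 253 253 251 238 228 230 233 234 234 233]
 [231 230 232 230 230 231 222 219 221 230 232 230 234 233 234 232 232]
 [227 229 231 232 232 229 227 226 227 229 230 233 234 234 234 233 233]]
foot [0.7232 0.2889 0.1425]
head [0.3739 0.1387 0.2823]
head 1082 [0.3499 0.1649 0.2913] [0.3058 0.0847 0.2098] [0.4281 0.2305 0.3299]Traceback (most recent call last):
  File "<stdin>", line 7, in <module>
IndexError: too many indices for array: array is 1-dimensional, but 2 were indexed
```

```bash
sleep 1
python3 -m creep '[[0.8,-0.9,-0.3,0,0],[0.8,-0.9,-0.3,0,0],[0.8,-0.9,-0.3,0,0],[0.8,-0.9,-0.3,0,0],[0.8,-0.9,-0.3,0,0],[0.8,-0.9,-0.3,0,0],[0.8,-0.9,0,0,0],[0.8,-0.9,0,0,0],[0.8,-0.9,0,0,0],[0.8,-0.9,0,0,0],[0.8,-0.9,0,0,0],[0.8,-0.9,0,0,0]]' 20
python3 -m creep '[[0,0,0,-1,0],[0,0,0,-1,0],[0,0,0,-1,0],[0,0,0,-1,0],[0,0,0,-1,0],[0,0,0,-1,0],[0,0,0,-1,0],[0,0,0,-1,0],[0,0,0,-1,0],[0,0,0,-1,0],[0,0,0,-1,0],[0,0,0,-1,0]]'
python3 -m creep '[[0,0,0,-1,0],[0,0,0,-1,0],[0,0,0,-1,0],[0,0,0,-1,0],[0,0,0,-1,0],[0,0,0,-1,0],[0,0,0,-1,0],[0,0,0,-1,0],[0,0,0,-1,0],[0,0,0,-1,0]]'
cat >> h.py <<'E'
def state():
    o=readout.observe(); R=cv2.Rodrigues(np.array(o["ee_rot"]))[0]
    return np.array(o["position"]),R,o
def go(target,yaw=None):
    "tool-frame shift in units to world target; turn units to put tool y at world yaw (deg)"
    p,R,o=state(); y=np.degrees(np.arctan2(R[1,1],R[0,1]))
    print("clock",o["clock"],"pos",p,"yaw_y",y,"tilt z",R[:,2],"F",o["force"],"w",o["width"])
    if target is not None: print("units",R.T@(np.array(target)-p)/.04)
    if yaw is not None: print("turn units",-((yaw-y+180)%360-180)/4)
np.set_printoptions(precision=4,suppress=True)
E
python3 - <<'E'
from h import *
go(None); print(state()[2]["joints"])
t=grab("top"); s=grab("side")
# shade: side-view depth
for im,b in((s,(235,225,305,270)),(t,(190,215,290,290))):
    vv,uu=np.mgrid[b[1]:b[3],b[0]:b[2]]; P=np.array([depth(im,a,c) for a,c in zip(uu.ravel(),vv.ravel())])
    q=(P[:,2]>.12)&(P[:,2]<.32)&(np.hypot(P[:,0]-.38,P[:,1]-.11)<.15); P=P[q]
    for z in(.14,.18,.22,.26,.30):
        k=abs(P[:,2]-z)<.02
        if k.sum()>3: print(z,k.sum(),P[k].min(0)[:2],P[k].max(0)[:2],P[k].mean(0)[:2])
# foot disk
vv,uu=np.mgrid[115:165,185:235];P=np.array([depth(t,a,c) for a,c in zip(uu.ravel(),vv.ravel())])
g=t["pixels"].max(2)[115:165,185:235].ravel(); q=(g<90)&(P[:,2]<.06)&(P[:,2]>.003); print("foot",q.sum(),P[q].mean(0),P[q].min(0),P[q].max(0))
cv2.imwrite("pics/top1.png",np.vstack([t["pixels"][100:300,180:480]]*1).repeat(2,0).repeat(2,1))
E
```

```text
clock: 1.8
position: [0.4228, -0.0781, 0.2989]
ee_rot: [3.111, 0.437, 0.001]
force: [0.9, 0.3, 0.8]
width: 0.004
gripper_force: 0.0
clock: 3.3
position: [0.4223, -0.0795, 0.2988]
ee_rot: [2.662, 1.668, -0.0]
force: [-0.0, 0.2, 0.1]
width: 0.005
gripper_force: 0.0
clock: 4.55
position: [0.4223, -0.0795, 0.2988]
ee_rot: [1.931, 2.478, -0.0]
force: [1.0, 0.7, 0.7]
width: 0.006
gripper_force: 0.0
clock 4.55 pos [ 0.4223 -0.0795  0.2988] yaw_y 14.157516194868787 tilt z [ 0.0001 -0.0002 -1.    ] F [0.9555 0.6809 0.6742] w 0.005755638758816306
[ 0.5535  0.0933 -0.5262  1.8671  0.0506  1.194   0.2576]
0.14 29 [0.3327 0.0871] [0.3432 0.1463] [0.338  0.1168]
0.18 171 [0.3161 0.0624] [0.4223 0.1795] [0.3406 0.1041]
0.22 311 [0.3063 0.0671] [0.4294 0.2149] [0.3389 0.1205]
0.26 461 [0.3039 0.0968] [0.4015 0.237 ] [0.3315 0.1551]
0.3 543 [0.3059 0.1279] [0.3946 0.2324] [0.3365 0.1804]
0.18 110 [0.3345 0.0643] [0.4462 0.1488] [0.3988 0.0909]
0.22 497 [0.317 0.069] [0.4432 0.1868] [0.3972 0.1022]
0.26 674 [0.3047 0.0932] [0.4227 0.2226] [0.3763 0.1345]
0.3 784 [0.3063 0.1245] [0.3981 0.2342] [0.3529 0.1703]
foot 1 [0.6911 0.3271 0.0166] [0.6911 0.3271 0.0166] [0.6911 0.3271 0.0166]
```

View pics/top1.png

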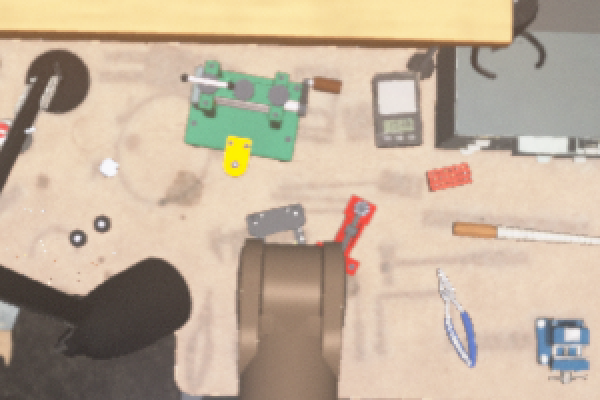

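The shade is at crop (135,305), its rim at y≈0.065. The foot is at crop (58,81), and nothing stands between the fingers and the shade. I'll lower and push along an arc.

```bash
python3 -m creep '[[0,0,0.62,0,0],[0,0,0.62,0,0],[0,0,0.62,0,0],[0,0,0.62,0,0],[0.5,0.2,0,0,0],[0.5,0.2,0,0,0],[0.5,0.2,0,0,0],[0.5,0.2,0,0,0],[0.3,-0.1,0,0,0],[0.3,-0.1,0,0,0],[0.3,-0.15,0,0,0],[0.3,-0.15,0,0,0]]'
python3 - <<'E'
from h import *
t=grab("top"); print("foot axis",plane(t,209,140,.01)); 
for P in((.399,.052,.2),(.372,.092,.2),(.348,.142,.2),(.332,.188,.2),(.323,.235,.2)): go(P)
E
```

```text
clock: 6.15
position: [0.4022, 0.0478, 0.1995]
ee_rot: [1.934, 2.475, -0.0]
force: [-0.3, 0.3, -0.3]
width: 0.002
gripper_force: 0.0
foot axis [0.7401 0.3172 0.01  ]
clock 6.2 pos [0.4011 0.0492 0.1995] yaw_y 14.087304732655907 tilt z [-0.0006 -0.0001 -1.    ] F [-1.9967  1.5848  0.2842] w 0.0005343624629801205
units [ 0.0803 -0.0351 -0.0117]
clock 6.2 pos [0.4011 0.0492 0.1995] yaw_y 14.087304732655907 tilt z [-0.0006 -0.0001 -1.    ] F [-1.9967  1.5848  0.2842] w 0.0005343624629801205
units [ 1.2145 -0.4464 -0.0114]
clock 6.2 pos [0.4011 0.0492 0.1995] yaw_y 14.087304732655907 tilt z [-0.0006 -0.0001 -1.    ] F [-1.9967  1.5848  0.2842] w 0.0005343624629801205
units [ 2.573  -0.7242 -0.0112]
clock 6.2 pos [0.4011 0.0492 0.1995] yaw_y 14.087304732655907 tilt z [-0.0006 -0.0001 -1.    ] F [-1.9967  1.5848  0.2842] w 0.0005343624629801205
units [ 3.7858 -0.8322 -0.011 ]
clock 6.2 pos [0.4011 0.0492 0.1995] yaw_y 14.087304732655907 tilt z [-0.0006 -0.0001 -1.    ] F [-1.9967  1.5848  0.2842] w 0.0005343624629801205
units [ 4.9802 -0.7644 -0.0109]
```

```bash
python3 -m creep '[[0.4,-0.15,0,0,0],[0.4,-0.15,0,0,0],[0.4,-0.15,0,0,0],[0.45,-0.1,0,0,0],[0.45,-0.09,0,0,0],[0.45,-0.09,0,0,0],[0.4,-0.04,0,0,0],[0.4,-0.04,0,0,0],[0.4,-0.03,0,0,0]]'
python3 -m creep '[[0.4,0,0,0,0],[0.4,0.02,0,0,0],[0.4,0.02,0,0,0],[0.1,0,0,0,0],[0,0,0,0,0]]'
python3 - <<'E'
from h import *
t=grab("top"); go(None)
vv,uu=np.mgrid[200:300:2,120:300:2];P=np.array([depth(t,a,c) for a,c in zip(uu.ravel(),vv.ravel())]);g=t["pixels"].max(2)[200:300:2,120:300:2].ravel()
q=(P[:,2]>.15)&(P[:,2]<.3)&(g<60);print(P[q].mean(0),P[q].min(0),P[q].max(0))
cv2.imwrite("pics/top2.png",t["pixels"][100:300,80:480].repeat(2,0).repeat(2,1))
E
```

```text
clock: 7.32
position: [0.3329, 0.1831, 0.1992]
ee_rot: [1.934, 2.473, -0.007]
force: [-1.0, -10.3, 7.4]
width: 0.006
gripper_force: 6.3
clock: 7.95
position: [0.3208, 0.2343, 0.199]
ee_rot: [1.933, 2.476, -0.008]
force: [-5.6, -7.4, 8.1]
width: 0.003
gripper_force: 5.6
clock 8.0 pos [0.3208 0.2343 0.199 ] yaw_y 14.03680167857723 tilt z [-0.0031 -0.0042 -1.    ] F [-5.9252 -7.1055  7.6428] w 0.006793166204500326
[0.3504 0.3722 0.2868] [0.2978 0.347  0.2713] [0.3752 0.4    0.2982]
```

View pics/top2.png

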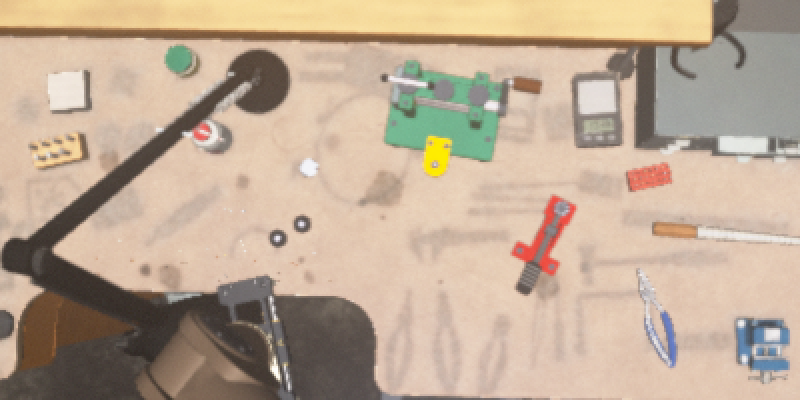

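The lamp has turned left: its elbow is now at crop (28,255), full (94,227), and it was at (158,232). The jack is in clear view, with its saddle at crop (563,207), pad at (526,278) and cross-foot at (535,260).

Run:
```python
from h import *
t=grab("top"); ax=plane(t,209,140,.01)
for uv in((158,232),(92,227)):
    e=plane(t,*uv,.66); d=e-ax; print(e, np.hypot(*d[:2]), np.arctan2(d[1],-d[0]))
# shade contour mid vs axis
vv,uu=np.mgrid[200:320,100:300];P=np.array([depth(t,a,c) for a,c in zip(uu.ravel(),vv.ravel())]);g=t["pixels"].max(2)[200:320,100:300].ravel()
q=(P[:,2]>.15)&(P[:,2]<.32)&(g<60)&(P[:,1]>.2);c=P[q].mean(0);print(q.sum(),c,"angle",np.arctan2(ax[1]-c[1],ax[0]-c[0]))
print("spot",plane(t,297,181.6,.059))
# green plate without occlusion
m=mask(t,(35,60,30),(90,255,255),(260,120,345,190)); P,u,v=pts(t,m); q=(P[:,2]>.05)&(P[:,2]<.066)
r=cv2.minAreaRect(P[q][:,:2].astype(np.float32)); print("plate",cv2.boxPoints(r))
# jack red at low level
b=(325,190,380,255);m=mask(t,(0,130,60),(10,255,255),b)|mask(t,(170,130,60),(180,255,255),b)
v,u=np.nonzero(m); P=np.array([plane(t,a,c,.007) for a,c in zip(u,v)]);r=cv2.minAreaRect(P[:,:2].astype(np.float32));print("jack",r,cv2.boxPoints(r))
hsv=cv2.cvtColor(t["pixels"],cv2.COLOR_BGR2HSV); m=mask(t,(0,0,0),(180,255,110),(328,222,362,252)); v,u=np.nonzero(m);print("pad px",len(u),u.mean(),v.mean(),u.min(),u.max(),v.min(),v.max(),plane(t,u.mean(),v.mean(),.091))
print(hsv[196:216,352:372,1])
A=t["pixels"][190:255,320:385]; cv2.imwrite("pics/jack.png",cv2.resize(A,None,fx=9,fy=9,interpolation=cv2.INTER_NEAREST))
```

```text
[0.438  0.2577 0.66  ] 0.30785244826916613 -0.19441148434596917
[0.4439 0.3955 0.66  ] 0.3063721750027434 0.2584828372210583
173 [0.3316 0.3787 0.3078] angle -0.1494174791532632
spot [0.6018 0.0124 0.059 ]
plate [[ 0.6097 -0.0782]
 [ 0.7337 -0.0961]
 [ 0.7586  0.0769]
 [ 0.6346  0.0948]]
jack ((0.4961460530757904, -0.17738622426986694), (0.07590591162443161, 0.12097257375717163), 64.8331527709961) [[ 0.4253 -0.186 ]
 [ 0.5348 -0.2375]
 [ 0.567  -0.1688]
 [ 0.4575 -0.1173]]
pad px 27 342.51851851851853 241.14814814814815 339 348 231 246 [ 0.4141 -0.1384  0.091 ]
[[ 51  50  48  52  51  49  49  50  51  48  49  48  46  49  49  50  54  53
   55  56]
 [ 52  51  47  60  85  83  64  55  54  50  51  51  50  51  50  51  53  54
   53  56]
 [ 52  52  53  94 147 157 133  91  66  55  54  52  51  49  49  50  51  51
   54  55]
 [ 54  55  68 131 175 182 180 157 125  83  64  53  51  53  51  51  53  54
   54  53]
 [ 53  58  98 157 183 182 168 131 113  85  77  70  61  52  49  54  51  52
   53  53]
 [ 55  67 131 175 183 157  92  42  34  27  32  66 103  87  67  54  53  51
   50  49]
 [ 56  94 157 180 169 
[... 468 characters left out ...]
  51  52
   52  52]
 [ 78 166 183 182 170  95  29  35 112 137 155 178 180 154  84  54  51  54
   54  53]
 [118 173 177 176 139  63  28  92 162 179 179 184 177 119  62  51  50  50
   52  55]
 [155 180 180 171 101  36  37 131 174 183 180 180 159  82  55  49  51  51
   52  52]
 [166 172 171 135  60  23  69 152 177 184 178 174 117  64  50  52  54  54
   55  54]
 [171 133  92  63  28  32 110 162 170 175 145 118  74  55  52  54  54  57
   55  54]
 [158  78  32  26  27  65 146 162 182 171 101  66  57  56  54  55  53  55
   53  54]
 [130  44   9   9  17  35  83 134 177 135  78  55  54  54  55  52  53  53
   54  53]
 [ 94  33  15  11   7  15  68 163 167  98  61  53  52  52  53  51  53  53
   53  55]]
```

View pics/jack.png

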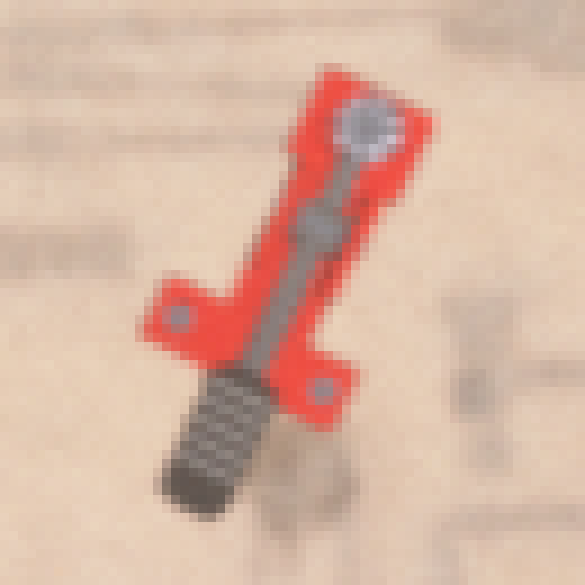

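```bash
python3 -m creep '[[0.35,0.09,0,0,0],[0.35,0.09,0,0,0],[0.35,0.09,0,0,0],[0,0,0,0,0],[-0.6,-0.1,0,0,0],[-0.8,-0.1,0,0,0],[-0.8,0.2,-0.5,0,0],[-0.8,0.2,-0.5,0,0],[-0.8,0.2,-0.5,0,0],[-0.8,0.2,0,0,0.6],[-0.8,0.2,0,0,0.6],[-0.8,0.2,0,0,0.6]]'
python3 - <<'E'
from h import *
go((.45,-.17,.25),65)
t=grab("top"); ax=plane(t,209,140,.01)
cv2.imwrite("pics/top3.png",t["pixels"][100:320,60:400].repeat(2,0).repeat(2,1))
vv,uu=np.mgrid[200:320,60:300];P=np.array([depth(t,a,c) for a,c in zip(uu.ravel(),vv.ravel())])
for z in (.14,.18,.22,.26,.3):
  q=(abs(P[:,2]-z)<.02)&(P[:,1]>.2)&(P[:,1]<.5)&(P[:,0]>.2)
  if q.sum()>3:c=P[q].mean(0);print(z,q.sum(),c,P[q].min(0)[:2],P[q].max(0)[:2],"angle",np.arctan2(ax[1]-c[1],ax[0]-c[0]))
sad=plane(t,361.2,204,.038); pad=plane(t,344,239,.091)
d=sad-pad; print("saddle",sad,"pad",pad,"len (expect ~131)",np.hypot(*d[:2]),"yaw",np.degrees(np.arctan2(d[1],d[0])))
f1=plane(t,320+178/9,190+315/9,.007);f2=plane(t,320+322/9,190+390/9,.007);d=f1-f2;print("feet",f1,f2,np.degrees(np.arctan2(d[1],d[0]))-90)
piv=plane(t,320+320/9,190+228/9,.044); print("pivot",piv,sad-piv)
E
```

```text
clock: 9.55
position: [0.4223, 0.0479, 0.2596]
ee_rot: [1.934, 2.476, 0.0]
force: [-0.1, -0.3, -0.1]
width: 0.279
gripper_force: 0.0
clock 9.55 pos [0.4223 0.0479 0.2596] yaw_y 14.02096008915138 tilt z [ 0.0003 -0.     -1.    ] F [-0.0551 -0.3235 -0.078 ] w 0.2792475681823727
units [-5.452  -0.6484  0.2412]
turn units -12.744759977712157
0.18 123 [0.3482 0.3081 0.1922] [0.2785 0.2841] [0.3923 0.347 ] angle 0.023212981025021204
0.22 595 [0.3401 0.3166 0.2202] [0.2807 0.2826] [0.3924 0.3894] angle 0.0014049013177984623
0.26 728 [0.3412 0.3573 0.2617] [0.2842 0.3154] [0.3927 0.439 ] angle -0.10033810767908644
0.3 780 [0.3359 0.3961 0.2991] [0.2932 0.349 ] [0.3824 0.4616] angle -0.1927012434620254
saddle [ 0.5355 -0.199   0.038 ] pad [ 0.421  -0.1429  0.091 ] len (expect ~131) 0.12756001834371092 yaw -26.113771531871986
feet [ 0.4651 -0.1317  0.007 ] [ 0.4388 -0.1856  0.007 ] -26.019604194931752
pivot [ 0.4978 -0.1809  0.044 ] [ 0.0378 -0.0181 -0.006 ]
```

View pics/top3.png

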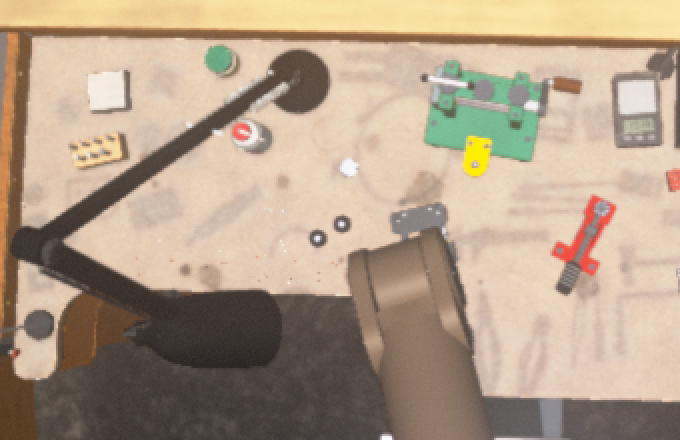

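The shade is now at crop (215,330), spanning y 0.283–0.462, so the swivel is at about −0.11: clear. Next is the jack.

```bash
python3 -m creep '[[0,0,0,-1,0.7],[0,0,0,-1,0.7],[0,0,0,-1,0.7],[0,0,0,-1,0.7],[0,0,0,-1,0.7],[0,0,0,-1,0.7],[0,0,0,-1,0.7],[0,0,0,-1,0.7],[0,0,0,-1,0.7],[0,0,0,-1,0.7],[0,0,0,-1,0.7],[0,0,0,-1,0.7]]'
python3 - <<'E'
from h import *
go((.499,-.181,.12),64.2)
E
```

```text
clock: 11.1
position: [0.4218, 0.049, 0.2595]
ee_rot: [-0.756, -3.049, -0.0]
force: [0.2, 0.5, -0.3]
width: 0.704
gripper_force: 0.0
clock 11.1 pos [0.4218 0.049  0.2595] yaw_y 62.161391604162915 tilt z [-0.0002  0.0001 -1.    ] F [ 0.1885  0.4969 -0.3328] w 0.7044514602844851
units [-4.3925 -4.1832  3.4863]
turn units -0.5096520989592719
```

```bash
python3 -m creep '[[-0.55,-0.52,0.43,0,0.7],[-0.55,-0.52,0.43,0,0.7],[-0.55,-0.52,0.43,0,0.7],[-0.55,-0.52,0.43,0,0.7],[-0.55,-0.52,0.43,0,0.7],[-0.55,-0.52,0.43,0,0.7],[-0.55,-0.52,0.43,0,0.7],[-0.55,-0.52,0.43,0,0.7],[0,0,0,-0.5,0.7],[0,0,0,0,0.7]]'
python3 - <<'E'
from h import *
go((.499,-.181,.008),64.2)
s=grab("side"); A=s["pixels"][170:290,280:440]; cv2.imwrite("pics/s1.png",cv2.resize(A,None,fx=5,fy=5,interpolation=cv2.INTER_CUBIC))
E
```

```text
clock: 12.35
position: [0.4996, -0.18, 0.1221]
ee_rot: [-0.705, -3.061, -0.001]
force: [-0.5, 0.4, 0.7]
width: 0.702
gripper_force: 0.0
clock 12.35 pos [ 0.4996 -0.18    0.1221] yaw_y 64.07643372242588 tilt z [-0.      0.0009 -1.    ] F [-0.5194  0.3926  0.6811] w 0.7018903350380041
units [ 0.0017 -0.0327  2.8514]
turn units -0.03089156939353188
```

View pics/s1.png

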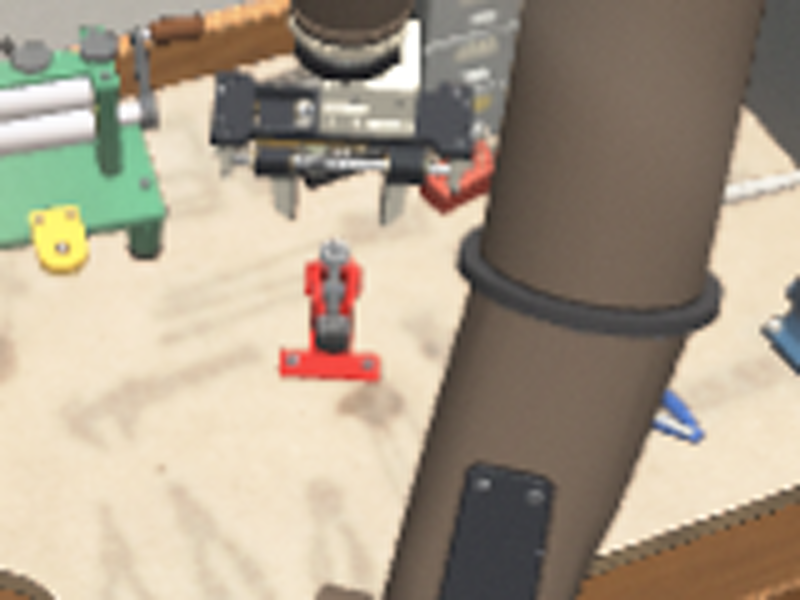

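The jack is at crop (335,310) and the fingers (290,190)/(390,200) are above and aligned with it. I'll descend and grip.

```bash
python3 -m creep '[[0,0,0.5,0,0.7],[0,0,0.5,0,0.7],[0,0,0.5,0,0.7],[0,0,0.5,0,0.7],[0,0,0.4,0,0.7],[0,0,0.3,0,0.7],[0,0,0.12,0,0.7],[0,0,0,0,0.7],[0,0,0,0,0.2],[0,0,0,0,0.2],[0,0,0,0,0.2],[0,0,0,0,0.2]]' 30
python3 -m creep '[[0,0,0,0,0.2],[0,0,0,0,0.2],[0,0,-0.1,0,0.2],[0,0,-0.2,0,0.2],[0,0,-0.2,0,0.2],[0,0,0,0,0.2]]'
python3 - <<'E'
from h import *
go(None)
p,R,o=state()
t=grab("top"); hsv=cv2.cvtColor(t["pixels"],cv2.COLOR_BGR2HSV)
print(hsv[196:214,350:372,1])
E
```

```text
clock: 13.9
position: [0.4999, -0.1811, 0.0093]
ee_rot: [0.706, 3.061, 0.0]
force: [-0.3, 0.3, 1.9]
width: 0.372
gripper_force: 30.0
clock: 14.65
position: [0.5001, -0.1815, 0.0299]
ee_rot: [0.706, 3.06, -0.0]
force: [-0.7, 0.8, -5.3]
width: 0.376
gripper_force: 30.0
clock 14.65 pos [ 0.5001 -0.1815  0.0299] yaw_y 64.01424113335791 tilt z [ 0.0012 -0.0005 -1.    ] F [-0.7291  0.8215 -5.3012] w 0.3762065793536022
[[74 74 72 68 67 74 70 73 72 70 68 70 71 74 72 77 71 69 74 72 75 71]
 [73 78 73 68 71 71 70 76 73 75 77 73 75 71 73 77 76 71 76 71 74 75]
 [74 74 72 70 70 75 71 73 76 70 76 72 80 74 72 76 76 78 75 76 77 76]
 [74 74 74 70 76 76 73 74 75 73 75 78 72 75 74 73 76 75 81 76 75 77]
 [72 73 73 72 69 71 74 77 77 76 74 77 77 73 79 73 76 74 78 78 76 75]
 [75 73 72 71 74 74 75 77 76 78 78 76 77 79 75 75 77 77 79 78 75 78]
 [73 77 77 73 74 77 76 76 74 76 76 78 79 75 76 76 81 77 75 77 79 76]
 [76 77 74 77 72 74 75 76 75 77 77 81 75 76 76 77 75 80 75 77 77 78]
 [72 69 75 77 71 75 75 76 76 77 77 75 81 79 77 76 78 73 79 77 77 77]
 [76 78 74 73 73 75 75 79 79 77 75 79 78 76 80 76 77 74 76 78 77 76]
 [73 74 77 77 77 79 77 77 79 79 77 77 77 77 75 76 78 71 75 75 75 71]
 [80 74 79 71 78 70 75 76 76 77 78 76 76 73 76 77 71 74 78 75 79 73]
 [73 76 72 76 75 74 74 74 73 77 78 72 77 71 74 78 74 72 75 75 73 78]
 [75 74 78 79 80 75 74 74 74 76 76 78 78 73 75 74 69 74 72 74 75 77]
 [76 73 74 74 77 74 72 71 72 73 74 70 73 71 72 75 76 72 69 73 74 73]
 [75 77 76 74 75 76 77 75 74 74 79 72 69 75 76 77 71 71 74 74 76 76]
 [75 74 78 74 75 73 74 75 76 76 73 79 72 76 73 71 75 72 70 75 76 73]
 [78 77 78 75 76 75 75 73 76 70 71 76 73 75 70 72 75 74 76 77 78 76]]
```

```bash
python3 -m creep '[[0,0,-0.3,0,0.2],[0,0,-0.3,-0.9,0.2],[0,0,0,-0.9,0.2],[0,0,0,-0.9,0.2],[0,0,0,-0.9,0.2],[0,0,0,-0.85,0.2],[0,0,0,0,0.2]]'
python3 - <<'E'
from h import *
go((.490,.028,.05),81.8)
E
```

```text
clock: 15.58
position: [0.4996, -0.1813, 0.0535]
ee_rot: [0.225, 3.133, -0.0]
force: [0.3, -0.8, -4.6]
width: 0.371
gripper_force: 30.0
clock 15.575 pos [ 0.4996 -0.1813  0.0535] yaw_y 81.79949596901821 tilt z [ 0.0001 -0.     -1.    ] F [ 0.2802 -0.7715 -4.5942] w 0.3709097122176586
units [0.9841 5.1453 0.0882]
turn units -0.00012600774545035165
```

```bash
python3 -m creep '[[0.1,0.3,0,0,0.2],[0.1,0.55,0,0,0.2],[0.1,0.6,0,0,0.2],[0.1,0.65,0,0,0.2],[0.1,0.65,0,0,0.2],[0.1,0.65,0,0,0.2],[0.1,0.65,0,0,0.2],[0.1,0.6,0,0,0.2],[0.1,0.35,0,0,0.2],[0.08,0.15,0,0,0.2],[0,0,0,0,0.2],[0,0,0,0,0.2]]'
python3 - <<'E'
from h import *
go((.490,.028,.012),81.8)
p,R,o=state(); sad=p+R@[-.040,0,0]; sad[2]=p[2]-.0093+.038; print("expected saddle",sad)
s=grab("side"); A=s["pixels"][190:280,250:370]; cv2.imwrite("pics/s2.png",cv2.resize(A,None,fx=6,fy=6,interpolation=cv2.INTER_CUBIC))
K=s["camera_matrix"];Rc=np.array(cv2.Rodrigues(np.array(s["rotation"]))[0]);c=Rc.T@(sad-s["position"]);x,y=c[0]/-c[2],-c[1]/-c[2];f=1+s["k1"]*(x*x+y*y)
u,v=K[0,0]*x*f+K[0,2],K[1,1]*y*f+K[1,2];print("predicted px",u,v,"crop",(u-250)*6,(v-190)*6)
# black spot on lug in side view
hsv=cv2.cvtColor(s["pixels"],cv2.COLOR_BGR2HSV); m=mask(s,(20,120,100),(35,255,255),(275,200,310,235)); v,u=np.nonzero(m); print("yellow",u.min(),u.max(),v.min(),v.max()); print(hsv[v.min():v.max()+1,u.min():u.max()+1,1])
E
```

```text
clock: 17.08
position: [0.4901, 0.0271, 0.053]
ee_rot: [-0.226, -3.133, 0.001]
force: [0.1, -0.0, -4.8]
width: 0.369
gripper_force: 30.0
clock 17.075 pos [0.4901 0.0271 0.053 ] yaw_y 81.74395847290803 tilt z [-0.0003 -0.0007 -1.    ] F [ 0.0567 -0.0233 -4.8139] w 0.36856164121048074
units [0.0042 0.0216 1.0256]
turn units -0.014010381772990854
expected saddle [0.5296 0.0214 0.0817]
predicted px 295.0495163008774 228.67241509478043 crop 270.29709780526457 232.0344905686826
yellow 287 289 216 218
[[152  93  47]
 [139 149 155]
 [144 137 107]]
```

View pics/s2.png

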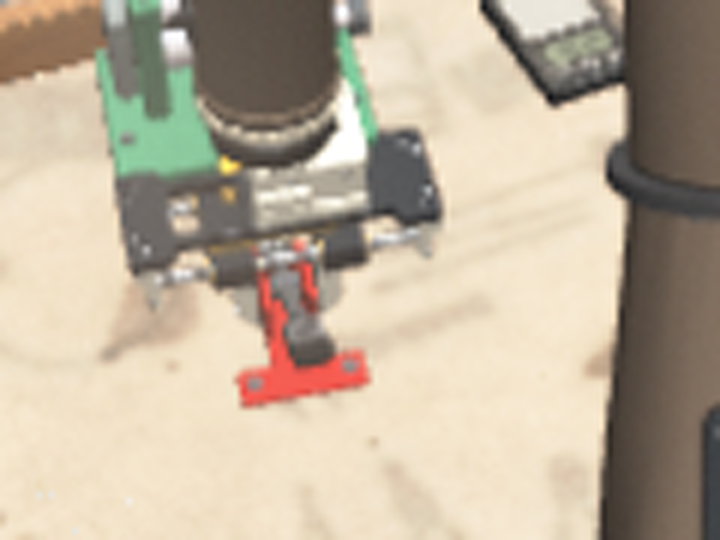

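The gripper hides the saddle. The jack hangs level, with its cross-foot screws at crop (255,383) and (352,366). I'll use those and the lug spot in the first side picture to cross-check.

Run:
```python
from h import *
s=grab("side"); p,R,o=state()
z=.007+p[2]-.0093
a=plane(s,250+255/6,190+383/6,z);b=plane(s,250+352/6,190+366/6,z);m=(a+b)/2;print(a,b,"mid",m,"dist",np.linalg.norm(a-b)); d=-R[:,0]
print("saddle from screws",m+.092*d,"from grip",p+.04*d, "yaw from screws",np.degrees(np.arctan2(*(a-b)[[1,0]]))-90)
i=cv2.imread("pics/side0.png"); h=cv2.cvtColor(i,cv2.COLOR_BGR2HSV); y=cv2.inRange(h,(20,120,100),(35,255,255)); y[:205]=0;y[240:]=0;y[:,:275]=0;y[:,310:]=0
c=max(cv2.findContours(y,0,2)[0],key=cv2.contourArea); f=np.zeros_like(y); cv2.drawContours(f,[c],-1,255,-1); 
print(cv2.boundingRect(c)); print(h[210:226,284:300,1])
```

```text
[0.4419 0.0625 0.0507] [0.4325 0.0025 0.0507] mid [0.4372 0.0325 0.0507] dist 0.06082057256547236
saddle from screws [0.5283 0.0193 0.0507] from grip [0.5297 0.0215 0.053 ] yaw from screws -8.8876908249741
(286, 211, 11, 14)
[[ 82  83  84  83  83  84  83  83  85  87  86  88  87  88  90  90]
 [ 81  81  83  81  82  63  93 102 106 120 119  96  87  89  89  90]
 [ 82  64 104 118 126 140 142 141 141 111 100 114  86  89  89  90]
 [ 80  75 127  84 114 146 145 145 146 137 117 138  70  88  89  88]
 [ 81  68 121 104 128 145 145 145 147 149 147 147  93  86  85  85]
 [ 80  68 116 146 148 145 145 146 146 145 145 146 131  75  74  73]
 [ 78  75 101 144 145 145 146 144 144 146 147 145 147  57  51  44]
 [ 71  65 103 141 146 147 145 146 144 146 146 146 148  69  56  56]
 [ 54  48 103 151 144 145 148 139  98 154 147 147 144 103  48  49]
 [ 41  52  72 132 145 145 149  62  12  99 153 148 145 111  47  49]
 [ 56  55  58 120 145 147 148 135  79 136 149 147 147 117  49  50]
 [ 51  50  55  96 155 146 147 151 152 152 145 148 155 105  49  50]
 [ 49  49  50  67 153 158 149 147 147 149 154 162 139  77  49  52]
 [ 48  47  50  55 107 148 158 160 159 161 158 137  94  57  49  51]
 [ 49  47  47  50  62  85 128 143 143 134 109  92  62  51  49  49]
 [ 52  50  48  45  46  54  63  65  66  69  66  62  50  51  49  50]]
```

Run:
```python
from h import *
s=grab("side"); L=plane(s,291.9,219.0,.059); print("spot side",L)
go((.5624,.0177,.012),81.8); go((.490,.028,.012))
```

```text
spot side [0.6029 0.0115 0.059 ]
clock 17.225 pos [0.4902 0.0275 0.0531] yaw_y 81.7497899602375 tilt z [-0.0001 -0.0003 -1.    ] F [-0.3074  0.1036 -6.0793] w 0.3640992044062487
units [-1.8221  0.0181  1.0265]
turn units -0.012552509940618961
clock 17.225 pos [0.4902 0.0275 0.0531] yaw_y 81.7497899602375 tilt z [-0.0001 -0.0003 -1.    ] F [-0.3074  0.1036 -6.0793] w 0.3640992044062487
units [0.0061 0.0132 1.0265]
```

```bash
python3 -m creep '[[0,0,0.35,0,0.2],[0,0,0.35,0,0.2],[0,0,0.3,0,0.2],[0,0,0.03,0,0.2],[0,0,0,0,0.2],[-0.2,0,0,0,0.2],[-0.3,0,0,0,0.2],[-0.35,0.01,0,0,0.2],[-0.35,0.01,0,0,0.2],[-0.3,0,0,0,0.2],[-0.2,0,0,0,0.2],[-0.13,0,0,0,0.2]]'
python3 - <<'E'
from h import *
go((.5628,.0183,.0093),81.8)
E
```

```text
clock: 18.73
position: [0.563, 0.0186, 0.0118]
ee_rot: [-0.224, -3.133, -0.0]
force: [0.0, -0.7, -5.9]
width: 0.368
gripper_force: 30.0
clock 18.725 pos [0.563  0.0186 0.0118] yaw_y 81.81764346381729 tilt z [-0.0003  0.     -1.    ] F [ 0.0194 -0.7173 -5.9043] w 0.3684365951326825
units [ 0.0037 -0.007   0.0622]
turn units 0.004410865954326937
```

```bash
python3 -m creep '[[0,0,0.04,0,0.2],[0,0,0.03,0,0.2],[0,0,0,0,0.2],[0,0,0,0,0.65],[0,0,0,0,0.65],[0,0,0,0,0.65],[0,0,-0.4,0,0.65],[0,0,-0.7,0,0.65],[0,0,-0.8,0,0.65],[0,0,-0.9,0,0.65],[0,0,-0.9,0,0.65],[0,0,-0.5,0,0.65]]'
python3 -m creep '[[0.3,-0.8,0,0,0],[0.3,-0.8,0,0,0],[0.3,-0.8,0,0,0],[0.3,-0.8,0,0,0],[0.3,-0.8,0,0,0],[0,0,0,0,0]]' 20
python3 - <<'E'
from h import *
go(None)
t=grab("top"); s=grab("side")
A=cv2.resize(t["pixels"][150:240,255:345],None,fx=6,fy=6,interpolation=cv2.INTER_CUBIC);B=cv2.resize(s["pixels"][200:260,265:325],None,fx=9,fy=9,interpolation=cv2.INTER_CUBIC)[:540,:250]
cv2.imwrite("pics/m.png",np.hstack([A,B]))
E
```

```text
clock: 20.23
position: [0.5633, 0.0191, 0.1803]
ee_rot: [0.223, 3.131, 0.001]
force: [-0.4, -0.9, -0.8]
width: 0.649
gripper_force: 0.0
clock: 20.98
position: [0.4793, -0.1338, 0.1779]
ee_rot: [-0.23, -3.133, 0.003]
force: [-0.2, 0.5, 0.7]
width: 0.049
gripper_force: 0.0
clock 20.975 pos [ 0.4793 -0.1338  0.1779] yaw_y 81.59056357782531 tilt z [-0.0002 -0.0016 -1.    ] F [-0.1661  0.5488  0.6635] w 0.04917272634519659
```

View pics/m.png

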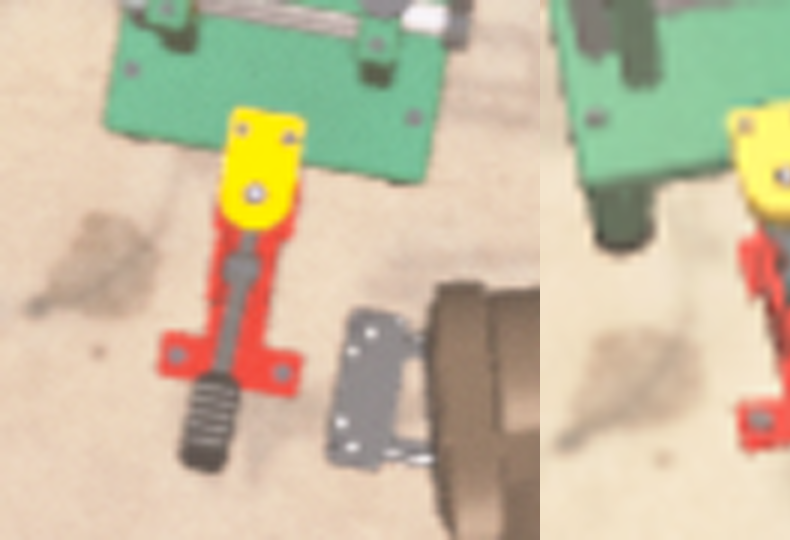

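The jack stands under the lug. The lug spot is at crop (255,194), the cross-foot screws at (177,355)/(282,373), the handle pivot at (241,267) and the pad at (210,420).

Run:
```python
from h import *
t=grab("top"); q=lambda u,v,z: plane(t,255+(u+.5)/6-.5,150+(v+.5)/6-.5,z)
a=q(177,355,.007);b=q(282,373,.007);m=(a+b)/2; d=(a-b)[:2]; d/=np.hypot(*d); x=np.array([d[1],-d[0]]); print("screws",m,np.linalg.norm(a-b),"yaw",np.degrees(np.arctan2(x[1],x[0])))
print("saddle(screws)",m[:2]+.092*x)
p=q(241,267,.044); print("pivot",p,"saddle(pivot)",p[:2]+.04*x)
pd=q(210,420,.091);print("pad",pd,"saddle(pad)",pd[:2]+.131*x)
print("spot",q(255,194,.059))
sp=mask(t,(0,0,0),(180,140,255),(293,178,301,186))
hsv=cv2.cvtColor(t["pixels"],cv2.COLOR_BGR2HSV); w=(255-hsv[177:187,292:303,1].astype(float));w[w<120]=0; print(hsv[177:187,292:303,1])
# red base: symmetric extents of jack via mask
r=mask(t,(0,130,60),(10,255,255),(275,175,312,220))|mask(t,(170,130,60),(180,255,255),(275,175,312,220)); v,u=np.nonzero(r); P=np.array([plane(t,i,j,.007)[:2] for i,j in zip(u,v)])
y=np.array([-x[1],x[0]]); o=m[:2]; X=(P-o)@x; Y=(P-o)@y; print("red X from screws",X.min(),X.max(),"cross Y",Y.min(),Y.max(),"front Y",Y[X>.075].min(),Y[X>.075].max())
# grip-based estimate
print("from grip", np.array([.5633,.0188])+.04*np.array([.990,-.143]))
```

```text
screws [0.5102 0.0262 0.007 ] 0.05938702795152926 yaw -8.201630931304276
saddle(screws) [0.6012 0.0131]
pivot [0.562  0.0193 0.044 ] saddle(pivot) [0.6016 0.0136]
pad [0.4777 0.0306 0.091 ] saddle(pad) [0.6073 0.012 ]
spot [0.6008 0.0121 0.059 ]
[[152 255 255 255 255 255 255 255 255 255 255]
 [160 255 255 255 255 255 255 255 255 255 255]
 [188 255 255 255 255 255 255 255 255 255 255]
 [207 255 255 255 191 151 175 255 255 255 255]
 [221 255 255 183  79  22  60 180 255 255 255]
 [239 255 255 172  48   7  22 159 255 255 255]
 [231 255 255 195 114  62 114 198 255 255 255]
 [227 255 255 255 227 210 228 255 255 255 255]
 [217 255 255 255 255 255 255 255 255 255 226]
 [188 211 255 255 255 255 255 255 255 226 199]]
red X from screws -0.012147612315819423 0.09628724107899837 cross Y -0.03892979099319849 0.03815644223348607 front Y -0.0212228167971036 0.020590955157510284
from grip [0.6029 0.0131]
```

Saddle and spot agree within 1–2 mm in the same view. I'll go above the pad.

```bash
python3 -m creep '[[0.1,0.4,0,0,0],[0.1,0.5,0,0,0],[0.1,0.6,0,0,0],[0.1,0.6,0,0,0],[0.1,0.6,0.1,0,0],[0.1,0.6,0.3,0,0],[0.1,0.4,0.3,0,0],[0.1,0.37,0.4,0,0],[0,0,0.35,0,0],[0,0,0,0,0],[0,0,0,0,0]]'
python3 - <<'E'
from h import *
go((.4715,.0318,.10)); go((.4630,.0330,.070)); go((.4616,.0332,.036))
E
```

```text
clock: 22.5
position: [0.4722, 0.0342, 0.1194]
ee_rot: [0.225, 3.133, -0.0]
force: [0.8, -0.6, -0.0]
width: 0.007
gripper_force: 0.0
clock 22.5 pos [0.4722 0.0342 0.1194] yaw_y 81.79784781209672 tilt z [ 0.0002 -0.0001 -1.    ] F [ 0.8484 -0.6104 -0.0324] w 0.006741141142271843
units [ 0.0099 -0.0623  0.485 ]
clock 22.5 pos [0.4722 0.0342 0.1194] yaw_y 81.79784781209672 tilt z [ 0.0002 -0.0001 -1.    ] F [ 0.8484 -0.6104 -0.0324] w 0.006741141142271843
units [ 0.2247 -0.0628  1.235 ]
clock 22.5 pos [0.4722 0.0342 0.1194] yaw_y 81.79784781209672 tilt z [ 0.0002 -0.0001 -1.    ] F [ 0.8484 -0.6104 -0.0324] w 0.006741141142271843
units [ 0.2603 -0.0628  2.085 ]
```

```bash
python3 -m creep '[[0,-0.06,0.2,0,0],[0,0,0.25,0,0],[0.04,0,0.15,0,0],[0.05,0,0.15,0,0],[0.05,0,0.15,0,0],[0.04,0,0.15,0,0],[0.03,0,0.15,0,0],[0.02,0,0.15,0,0]]'
python3 -m creep '[[0.02,0,0.15,0,0],[0.01,0,0.15,0,0],[0,0,0.15,0,0],[0,0,0.12,0,0],[0,0,0.1,0,0],[0,0,0.05,0,0],[0,0,0,0,0]]'
python3 - <<'E'
from h import *
go((.4616,.0332,.036))
E
```

```text
clock: 23.5
position: [0.4619, 0.0336, 0.0651]
ee_rot: [-0.223, -3.133, 0.001]
force: [-4.1, 0.9, 10.7]
width: 0.002
gripper_force: 4.7
clock: 24.38
position: [0.4593, 0.0339, 0.0362]
ee_rot: [-0.222, -3.131, 0.002]
force: [-9.5, 0.3, 13.6]
width: 0.008
gripper_force: 7.1
clock 24.375 pos [0.4593 0.0339 0.0362] yaw_y 81.87948635335376 tilt z [-0.0031 -0.0008 -1.    ] F [-9.5312  0.2698 13.6025] w 0.007683712448347042
units [-0.0607 -0.0093  0.0036]
```

```bash
python3 -m creep '[[0.05,0,0,0,0],[0,0,0.03,0,0],[0,0,0,0,0],[0,0,0,0,0]]'
python3 - <<'E'
from h import *
go(None)
t=grab("top"); s=grab("side")
m=mask(t,(35,60,30),(90,255,255),(260,120,345,190)); P,u,v=pts(t,m); q=(P[:,2]>.045)&(P[:,2]<.085); Q=P[q]; 
A=np.c_[Q[:,:2],np.ones(len(Q))]; k=np.ones(len(Q),bool)
for _ in range(4): c=np.linalg.lstsq(A[k],Q[k,2],rcond=None)[0]; k=abs(Q[:,2]-A@c)<.004
print("plate plane",c,k.sum(),"front edge z",c@[.622,.008,1],"rear",c@[.746,-.01,1])
r=cv2.minAreaRect(Q[k][:,:2].astype(np.float32)); print(cv2.boxPoints(r))
A=cv2.resize(t["pixels"][150:240,255:345],None,fx=4,fy=4,interpolation=cv2.INTER_CUBIC);B=cv2.resize(s["pixels"][195:265,260:330],None,fx=6,fy=6,interpolation=cv2.INTER_CUBIC)[:360]
cv2.imwrite("pics/f.png",np.hstack([A,B]))
E
```

```text
clock: 24.88
position: [0.4591, 0.034, 0.0358]
ee_rot: [0.223, 3.133, -0.001]
force: [-5.4, -0.4, 18.7]
width: 0.007
gripper_force: 9.4
clock 24.875 pos [0.4591 0.034  0.0358] yaw_y 81.84510321015253 tilt z [ 0.0002 -0.0008 -1.    ] F [-5.3713 -0.3736 18.6569] w 0.006999068110624211
plate plane [-0.0937  0.0176  0.129 ] 741 front edge z 0.07083342888316321 rear 0.058897362058248026
[[ 0.6158 -0.0804]
 [ 0.7392 -0.095 ]
 [ 0.7598  0.0783]
 [ 0.6363  0.0929]]
```

View pics/f.png

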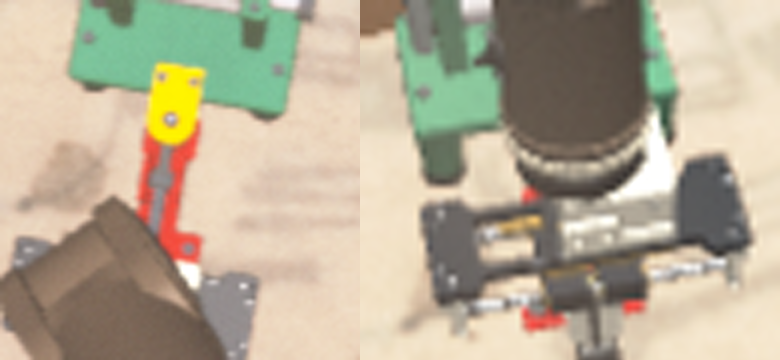

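The front edge is raised 13 mm, which is the full stroke. The handle is at its stop (18.7 N at 0.036 m), the lug spot at crop (170,118) is still over the jack, and the front feet are clear.

```bash
python3 -m creep '[[0,0,0,0,0],[0,0,0,0,0],[0,0,0,0,0],[0,0,0,0,0]]' && python3 -c "from cell import sign_off; print(sign_off())"
```

```text
clock: 25.48
position: [0.4591, 0.034, 0.0358]
ee_rot: [0.223, 3.133, -0.001]
force: [-5.8, -0.5, 17.9]
width: 0.005
gripper_force: 9.4
the job is handed in; nothing more can be done
None
```

I handed the job in at 25.5 s with the handle held at its stop: the lamp is swung clear to about −0.11 rad, the jack's saddle is within about 2 mm of the lug's marked middle, and the mill's front edge is up about 13 mm with its front feet off the worktop.

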